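# Clamp a glass cell with a slip-clutch knob

## Robot

A 6-joint arm with a two-finger parallel gripper is mounted at the origin on a cart in front of the work surface, level with it; the furniture and walls round the work are solid. World frame = base frame: x ahead of the robot, y to its left, z up, the work surface at z = 0. Lengths are in m, angles in rad, forces in N, time in s.
With the tool pointing down it reaches from about 0.35 to 0.85 m from the base axis. Payload 8.1 kg.
Tool frame: the origin (TCP) lies at the centre of the arm's flange, where the gripper is bolted on; the fingertips stand 186 mm ahead of it and the grasp point (between the pads) lies 167 mm ahead of it (robot.grasp_offset is the distance from the TCP to the grasp point, in m); z points along the fingers, y is the line along which they close (so a half turn about z gives the same grasp; the last joint's range is limited). The gripper opens to 93 mm and grips with 3 to 60 N. Pads are 15 mm wide; open, the fingers measure 128 mm over their backs; the gripper's body (75 mm by 188 mm) begins 65 mm behind the grasp point.
Start: joints at [1.056, 0.13, 1.488, -0, 1.523, -0.085], TCP at [0.25, 0.545, 0.405] pointing down, gripper open.
Joint ranges: [-2.96, 2.96], [-0.89, 2.26], [0.02, 2.5], [-1.34, 4.48], [0, 2.73], [-2.66, 2.66]. Speed limits (rad/s): [2.39, 2.39, 2.79, 3.14, 3.14, 3.14].

## Interface

Orientations are given as a rotation vector (axis times angle).
In Python, from plant import robot gives the robot as it stands.
- The arm moves only by the tool drive_tool, never from a script. Its argument "moves" is one flat list of numbers, 7 for each row, row after row: the finger opening in mm, from 0 to 93, then the shift along the tool's x, y, z in mm, then the turn, a rotation vector about the tool's x, y, z in degrees. A call has 1 to 8 rows; each row shifts and turns the commanded pose from where the row before left it, along the tool's axes as they then stand; what a row does not reach is not made up. A row lasts 1/10 s, in which the tool goes at most 50 mm and 8.59 degrees, less where a joint would pass 70% of its speed; a pose out of reach is approached as far as the arm can. A call is refused whole if a number of a shift passes 50 or a number of a turn 8.59, either way. A call with a gripper value outside its range is refused whole. The fingers move at their own pace and stop on an object; "grip_force" is the grip in N (left out, the last holds). Time passes only in rows, so rows that do not move let the fingers close. It gives the time, the measured TCP pose, the force, the opening and the grip force at its end, in the units of the state.
- robot.read_state(): the state, without advancing time (a new reading comes with each control period).
- robot.read_camera(name): name is "side" or "top"; returns a dict with "color" (400x640x3 uint8, red, green, blue), "depth" (400x640 float32, m along the optical axis (not along the pixel's ray), 0 where there is no reading), "mtx" (3x3 intrinsics, pixels), "dist_coeffs" ([k1, k2, p1, p2, k3] as OpenCV has them; the pictures are not rectified), "R" (3x3) and "t" (3): a world point X has camera coordinates R X + t. Camera axes: x right, y down, z forward; pixel columns grow to the right and rows downward; lengths in m; the calibration is good to about 2 mm. A picture is of the moment at which its call begins.
- robot.close_job(): hands the job in; it is judged then, once.
The state is a dict: "t": time; "q": joint angles; "dq": joint speeds; "joint_torque": joint torques, N m; "tool_pos": TCP position; "orientation": TCP orientation; "force": force on the tool from outside, world axes, zero at the start; "wrist_torque": the same for the moment, N m; "opening": finger opening in m; "gripper_force": force on a finger pad.
Only numpy, scipy, OpenCV 4.12 (cv2) and the standard library are available. Lean on these libraries where they do the work, as an engineer would, in place of code of your own. Each camera call takes 0.05 s, during which the arm holds its last target. There are 200 camera calls.

## Task

Stand the square glass sample cell upright on the rail of the bench clamp, between the moving jaw and the stop, and let go of it. Then turn the clamp's black knob clockwise (seen from above) until the jaw grips the cell and the knob's slip clutch gives way with a click, and stop at once: one or two clicks, never a third. Leave the cell clamped there and the knob released, force nothing, and do not knock the other things about.

Things in the scene. Friction and masses are not known exactly. Their poses are not given: they have to be found in the camera images.
- sample_cell: Clear square glass sample cell, open at the top, 46 x 46 mm outside, 56 mm high, 2 mm walls, about 85 g, standing on the bench. Origin: centre of its underside, z up, x and y square to its walls (all four sides alike). Grip it from above on two opposite outer sides, near the top.
- clamp: Low pale metal bench clamp, fixed to the bench. Origin on the bench under the seat's middle; x = closing direction (knob, jaw, stop), z up. Plate x -160..+85 mm, 74 mm wide; rail top 14 mm up. Jaw (40 mm wide) and stop (44 mm) are 39 mm high; jaw face starts at x -33..-28, stop face at +27..+39 mm: set anew each time and not measured. The jaw pushes the cell along the rail to the stop.
- seat (a point): Where the centre of the cell's underside is to be set: on the rail, 14 mm above the bench, between jaw and stop. Axes as the clamp's; the cell's sides go parallel to them. Set it with the fingers on its +y and -y sides and the fingertips 43 mm or more above the bench, clear of jaw and stop.
- knob: Black knob on an upright axis at x = -115 mm in the clamp's frame. Origin on the axis, 28.5 mm above the bench. Fluted skirt 50 mm across, 12 mm high; on it a grip block 44 mm long (knob's x), 26 mm thick (its y), top 69.5 mm above the bench. Start angle varies. Clockwise from above closes the jaw, 10 mm per rad, gripping the cell after 0.9 to 2.7 rad. The grip stays when released.
- knob_grip (a point): On the knob's axis, 57.5 mm above the bench: grip height (x along the block, close along y). Turning takes about 0.25 N m as the jaw runs (held still it reads less), then climbs within 0.1 rad to 0.33; there the clutch slips, jaw and collar stand still, torque falls to about 0 and climbs again at the next click, 0.314 rad on. White lines on skirt and collar, in line at first, show the slip.
- standard_1: Bystander: white plastic bottle, 47 mm across, 92 mm high. Origin under its centre.
- beaker_50: Bystander: small beaker, 44 mm across, 56 mm high. Origin under its centre.
- lamp_carton: Bystander: small white carton, 42 x 42 x 82 mm, upright. Origin under its centre.
- timer: Bystander: flat white timer, 62 x 62 x 18 mm. Origin under its centre.
Mind the look-alikes: they are no part of the job. Leave any green or pink look-alike of the sample_cell alone.

How it is judged:
On the way, in this order (a step that is already met when the one before it is completed fails the run):
1. the cell stands upright on the rail between jaw and stop, let go (x of sample_cell in the frame of seat between -0.02 and 0.03 m and y of sample_cell in the frame of seat between -0.012 and 0.012 m and z of sample_cell in the frame of seat between -0.003 and 0.003 m and angle between sample_cell's own z axis and vertical below 0.08 rad and contact force between the fingers and sample_cell below 0.3 N), for 0.2 s.
2. the clutch has clicked (slip over 0.2 rad) with the cell gripped (horizontal distance between knob_index and collar_index above 0.00629 m and contact force between sample_cell and clamp above 3 N), for 0.1 s.
At the end, for the whole second after the job is handed in: The cell stands upright (within 0.08 rad) on the rail, within 12 mm of the clamp's centre line, at rest and gripped by the jaw with more than 3 N; the clutch has slipped one or two clicks (knob 0.2 to 0.88 rad ahead of the collar under it); the knob is at rest (all of step 2 and x of sample_cell in the frame of seat between -0.02 and 0.03 m and y of sample_cell in the frame of seat between -0.012 and 0.012 m and z of sample_cell in the frame of seat between -0.003 and 0.003 m and angle between sample_cell's own z axis and vertical below 0.08 rad and horizontal distance between knob_index and collar_index below 0.02307 m and linear speed of sample_cell below 0.01 m/s and angular speed of knob below 0.05 rad/s); the robot touches nothing.
It fails at once if a third click: the clutch slips more than 0.88 rad (horizontal distance between knob_index and collar_index above 0.02307 m).
It fails at once if the glass cell is forced against the clamp with more than 60 N (contact force between sample_cell and clamp above 60 N).
It fails at once if a bystander (bottle, beaker, carton or timer) is shifted more than 30 mm or tipped (distance of any of standard_1, beaker_50, lamp_carton, timer from where it was at the start of the episode above 0.03 m or angle between any of standard_1, beaker_50, lamp_carton, timer's own z axis and vertical above 0.35 rad).
It also fails if it takes over 64 s, if anything falls off the work surface, if the arm or the gripper's body presses on something with over 40 N, if the wrist force passes 120 N, or if a joint passes its speed limit or range.

## Working session

There is one attempt and no reset: what is moved stays moved. The work goes in short steps, Python scripts to look and compute and a tool call to move; the robot and the scene stay as the last step left them, time stands still between calls to the robot, and variables do not carry over. Pictures are saved under pics/ and viewed, at most 10 in all, crops included, and the job is handed in when it is done.

Besides the shell and the picture viewer there is one more tool, called after "Call:" as name(argument=value, ...) on one line, values as JSON. drive_tool: Moves the arm, as the interface text tells. Its arguments: {"type":"object","properties":{"moves":{"type":"array","items":{"type":"number"}},"grip_force":{"type":"number"}},"required":["moves"]}

```bash
mkdir -p pics
cat > h.py <<'E'
import numpy as np,cv2
from plant import robot
def ray(c,uv):
    p=cv2.undistortPoints(np.array(uv,float).reshape(-1,1,2),np.array(c["mtx"]),np.array(c["dist_coeffs"])).reshape(-1,2)
    R=np.array(c["R"]);t=np.array(c["t"]);o=-R.T@t
    return o,np.c_[p,np.ones(len(p))]@R
def plane(c,uv,z):
    o,d=ray(c,uv);return o+d*((z-o[2])/d[:,2])[:,None]
def proj(c,X):
    return cv2.projectPoints(np.array(X,float).reshape(-1,3),cv2.Rodrigues(np.array(c["R"]))[0],np.array(c["t"]),np.array(c["mtx"]),np.array(c["dist_coeffs"]))[0].reshape(-1,2)
E
python3 - <<'E'
from h import *
import pickle
for n in("top","side"):
    c=robot.read_camera(n);pickle.dump(c,open(n+".pkl","wb"))
    cv2.imwrite(f"pics/{n}0.png",c["color"][...,::-1])
    R=np.array(c["R"]);print(n,-R.T@np.array(c["t"]),R[2],c["mtx"][0])
s=robot.read_state();print(s)
E
```

```text
top [0.49956106 0.08946245 0.99703029] [ 0.05249193 -0.00520012 -0.99860781] [377.64834999   0.         319.7050005 ]
side [ 0.3395285  -0.58084171  0.70797475] [ 0.20573166  0.69896836 -0.68492168] [374.16232071   0.         314.12375521]
{'t': 0.1, 'q': array([ 1.05562970e+00,  1.31108556e-01,  1.48914045e+00,  2.21665256e-05,
        1.52296018e+00, -8.53884501e-02]), 'dq': array([-5.93279246e-04, -1.56136351e-03, -1.19066427e-03, -1.61916545e-05,
       -1.15402848e-04,  9.18339332e-04]), 'joint_torque': array([ 8.41149522e-04, -5.61339855e+01, -4.93093729e+01,  7.69866491e-02,
        2.91925325e-02, -1.45825811e-05]), 'tool_pos': array([0.2498782 , 0.54528495, 0.40379483]), 'orientation': array([-6.69805281e-01, -3.06884710e+00,  2.41494596e-03]), 'force': array([-0.27149932,  0.36054442, -0.02507589]), 'wrist_torque': array([ 0.00285505, -0.01355562, -0.05622839]), 'gripper_force': 0.0, 'opening': 0.09284081523436295}
```

View pics/top0.png

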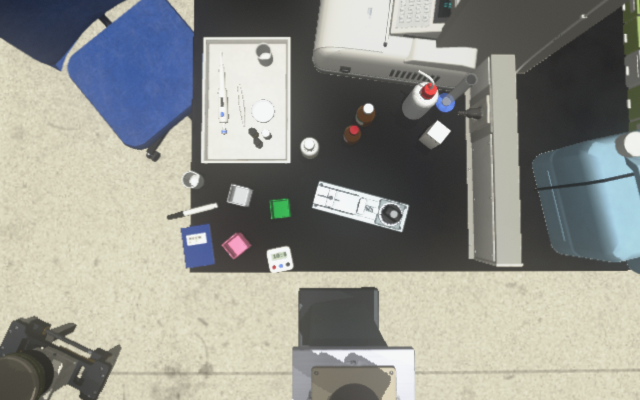

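View pics/side0.png

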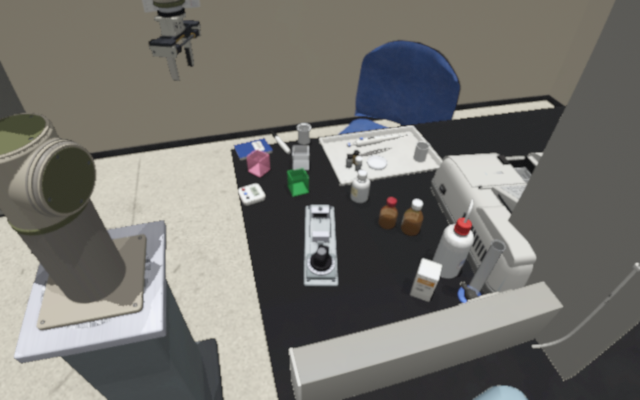

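Top view: there are three square cells, clear at (239,195), green at (280,209) and pink at (236,245). The clear, colourless one matches the sample_cell. The clamp runs from the knob at (393,213) to the stop end at (315,195), and the timer is at (280,259). I'll confirm with an enlarged crop.

Run:
```python
from h import *
import pickle
c=pickle.load(open("top.pkl","rb"));im=c["color"][...,::-1].copy()
a=cv2.resize(im[170:240,215:315],None,fx=5,fy=5,interpolation=cv2.INTER_CUBIC)
b=cv2.resize(im[170:240,305:415],None,fx=7,fy=7,interpolation=cv2.INTER_CUBIC)[:245*2]
a=cv2.resize(im[175:215,220:330],None,fx=5,fy=5,interpolation=cv2.INTER_CUBIC)[:,:]
b=cv2.resize(im[175:237,305:415],None,fx=6,fy=6,interpolation=cv2.INTER_CUBIC)
a=cv2.copyMakeBorder(a,0,0,0,b.shape[1]-a.shape[1],cv2.BORDER_CONSTANT)
cv2.imwrite("pics/crop1.png",np.vstack([a,b]))
d=c["depth"]
# cell blob
g=cv2.cvtColor(im,cv2.COLOR_BGR2GRAY)
m=(g>60).astype(np.uint8)
n,l,s,ce=cv2.connectedComponentsWithStats(m)
for p in[(239,195),(313+5,195),(280,209)]:
    k=l[p[1]-0,p[0]]
    if k==0:
        ys,xs=np.nonzero(l[p[1]-5:p[1]+6,p[0]-5:p[0]+6]);k=l[p[1]-5+ys[0],p[0]-5+xs[0]]
    cn=cv2.findContours((l==k).astype(np.uint8),0,1)[0][0]
    r=cv2.minAreaRect(cn);bx=cv2.boxPoints(r);print(p,s[k],r,bx.tolist())
    for z in(0,.008,.056):print(z,plane(c,bx,z).round(4).tolist())
```

```text
(239, 195) [     0      0    640    400 210803] ((319.5, 199.5), (399.0, 639.0), 90.0) [[-1.2215852414094053e-14, 0.0], [639.0, 0.0], [639.0, 399.0], [0.0, 399.0]]
0 [[1.091, 0.9623, -0.0], [1.0934, -0.8024, 0.0], [0.016, -0.7521, 0.0], [0.0229, 0.9164, 0.0]]
0.008 [[1.0862, 0.9553, 0.008], [1.0886, -0.7952, 0.008], [0.0199, -0.7454, 0.008], [0.0267, 0.9097, 0.008]]
0.056 [[1.0577, 0.9133, 0.056], [1.06, -0.7523, 0.056], [0.0432, -0.7048, 0.056], [0.0497, 0.8699, 0.056]]
(318, 195) [     0      0    640    400 210803] ((319.5, 199.5), (399.0, 639.0), 90.0) [[-1.2215852414094053e-14, 0.0], [639.0, 0.0], [639.0, 399.0], [0.0, 399.0]]
0 [[1.091, 0.9623, -0.0], [1.0934, -0.8024, 0.0], [0.016, -0.7521, 0.0], [0.0229, 0.9164, 0.0]]
0.008 [[1.0862, 0.9553, 0.008], [1.0886, -0.7952, 0.008], [0.0199, -0.7454, 0.008], [0.0267, 0.9097, 0.008]]
0.056 [[1.0577, 0.9133, 0.056], [1.06, -0.7523, 0.056], [0.0432, -0.7048, 0.056], [0.0497, 0.8699, 0.056]]
(280, 209) [268 197  24  23 444] ((279.59149169921875, 207.82315063476562), (20.981992721557617, 21.75501251220703), 83.6598129272461) [[267.6219787597656, 198.5975341796875], [289.2439270019531, 196.19509887695312], [291.5610046386719, 217.04876708984375], [269.9390563964844, 219.45120239257812]]
0 [[0.5436, 0.2219, 0.0], [0.5498, 0.1648, 0.0], [0.4948, 0.1585, 0.0], [0.4886, 0.2155, 0.0]]
0.008 [[0.5432, 0.2208, 0.008], [0.5494, 0.1642, 0.008], [0.4948, 0.158, 0.008], [0.4887, 0.2145, 0.008]]
0.056 [[0.5411, 0.2144, 0.056], [0.547, 0.1605, 0.056], [0.4951, 0.1547, 0.056], [0.4892, 0.2084, 0.056]]
```

View pics/crop1.png

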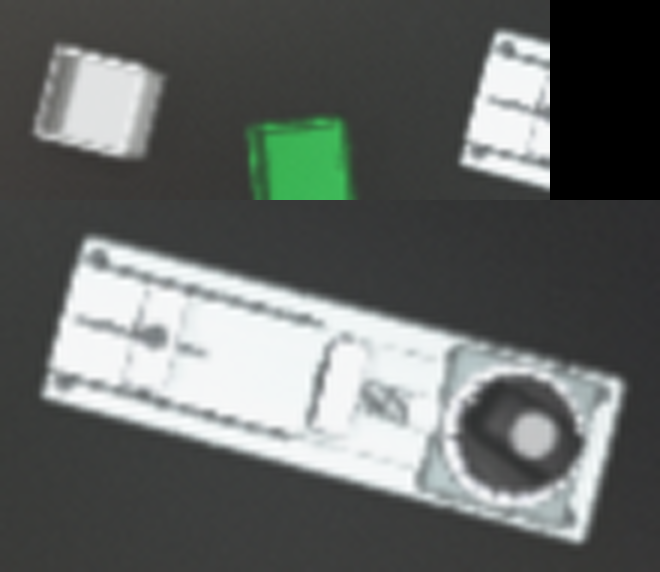

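The crop shows the clear cell in the upper part with corners at (57,43), (163,73), (140,158) and (35,135). The clamp plate in the lower part has corners at (85,35), (625,180), (585,342) and (42,200), and the knob has a grip block running diagonally. Next I'll turn these pixels into positions.

Run:
```python
from h import *
import pickle
c=pickle.load(open("top.pkl","rb"))
f=lambda P,s,o:(np.array(P)+.5)/s-.5+np.array(o)
cell=f([(57,43),(35,135),(163,73),(140,158)],5,(220,175))
L=plane(c,cell[:2],.056);Rr=plane(c,cell[2:],0)
print("cell",L,Rr);ctr=(L.mean(0)+Rr.mean(0))/2;print(ctr, np.linalg.norm(L[0]-L[1]),np.linalg.norm(Rr[0]-Rr[1]),np.linalg.norm(L.mean(0)[:2]-Rr.mean(0)[:2]))
for A in(L,Rr):print(np.degrees(np.arctan2(*(A[0]-A[1])[1::-1])))
# plate refine via mask
im=c["color"];g=im.min(2)
m=np.zeros(g.shape,np.uint8);m[178:240,308:415]=(g[178:240,308:415]>80)
m=cv2.morphologyEx(m,cv2.MORPH_CLOSE,np.ones((3,3)))
cn=max(cv2.findContours(m,0,1)[0],key=cv2.contourArea);r=cv2.minAreaRect(cn);print(r)
bx=cv2.boxPoints(r)
for z in(.006,.010,.014):
    B=plane(c,bx,z);print(z,B.round(4).tolist(),[np.linalg.norm(B[i]-B[i-1]).round(4) for i in range(4)])
B=plane(c,f([(85,35),(625,180),(585,342),(42,200)],6,(305,175)),.008);print(B,[np.linalg.norm(B[i]-B[i-1]).round(4) for i in range(4)])
# depth around clamp
o=c["depth"];
for u,v in[(320,197),(330,200),(345,203),(365,205),(385,205),(393,212),(404,222)]:
    d=o[v,u];p=ray(c,(u,v));print(u,v,(p[0]+p[1][0]*d).round(4))
# side view of cap/knob
```

```text
cell [[0.57972517 0.30615638 0.056     ]
 [0.53374109 0.31663569 0.056     ]] [[0.56849577 0.26279076 0.        ]
 [0.52355406 0.27458512 0.        ]]
[0.55137902 0.29004199 0.028     ] 0.04716303502156525 0.04646358258833123 0.044030075459734315
-12.837889626961843
-14.704924198789502
((359.9903564453125, 206.03585815429688), (95.0760269165039, 29.636980056762695), 15.068489074707031)
0.006 [[0.5185, 0.1092, 0.006], [0.5938, 0.0889, 0.006], [0.5283, -0.1525, 0.006], [0.4534, -0.1312, 0.006]] [np.float64(0.2491), np.float64(0.078), np.float64(0.2501), np.float64(0.0779)]
0.01 [[0.5184, 0.1091, 0.01], [0.5934, 0.0889, 0.01], [0.5282, -0.1515, 0.01], [0.4535, -0.1303, 0.01]] [np.float64(0.2481), np.float64(0.0777), np.float64(0.2491), np.float64(0.0776)]
0.014 [[0.5183, 0.109, 0.014], [0.593, 0.0889, 0.014], [0.5281, -0.1505, 0.014], [0.4537, -0.1294, 0.014]] [np.float64(0.2471), np.float64(0.0774), np.float64(0.2481), np.float64(0.0773)]
[[ 0.59083919  0.08675627  0.008     ]
 [ 0.52694016 -0.14935877  0.008     ]
 [ 0.45636818 -0.1309152   0.008     ]
 [ 0.51862382  0.10562822  0.008     ]] [np.float64(0.0746), np.float64(0.2446), np.float64(0.0729), np.float64(0.2446)]
320 197 [0.547  0.0836 0.0126]
330 200 [0.538  0.0584 0.0401]
345 203 [0.5312 0.0185 0.0141]
365 205 [ 0.5257 -0.0328  0.0208]
385 205 [ 0.5254 -0.0835  0.0272]
393 212 [ 0.5071 -0.0957  0.0679]
404 222 [ 0.4813 -0.1367  0.0062]
```

Estimates: seat at (0.533, 0.0147) with clamp yaw 75°, knob at (0.503, -0.096), cell at (0.551, 0.290) with its sides about parallel to the clamp's. I'll make a small planning helper, then move above the cell.

```bash
cat >> h.py <<'E'
from scipy.spatial.transform import Rotation as Ro
def pose():
    s=robot.read_state();R=Ro.from_rotvec(s["orientation"]).as_matrix()
    return s,np.array(s["tool_pos"]),R
def plan(target,yaw,n,op):
    """rows to bring TCP to target with tool y at world angle yaw (deg), n rows"""
    s,p,R=pose();y0=np.degrees(np.arctan2(R[1,1],R[0,1]));d=-(yaw-y0) # turn about tool z
    st=(np.array(target)-p)/n;k=round(d/n,1)
    print("yaw",y0.round(2),"turn",round(d,2),"tilt",R[:,2].round(4),"p",p.round(4),"d",(np.array(target)-p).round(4))
    a=y0
    for i in range(n):
        r=np.radians(a);y=np.array([np.cos(r),np.sin(r),0]);x=np.array([-y[1],y[0],0])
        print([op,*(round(1000*v,1) for v in(st@x,st@y,-st[2])),0,0,k]);a-=k
E
python3 -c "
from h import *
plan((.5514,.290,.295),-15,12,93)"
```

```text
yaw 65.38 turn 80.38 tilt [-8.0e-04 -1.4e-03 -1.0e+00] p [0.2499 0.5453 0.4038] d [ 0.3015 -0.2553 -0.1088]
[93, np.float64(-31.7), np.float64(-8.9), np.float64(9.1), 0, 0, np.float64(6.7)]
[93, np.float64(-32.5), np.float64(-5.1), np.float64(9.1), 0, 0, np.float64(6.7)]
[93, np.float64(-32.9), np.float64(-1.3), np.float64(9.1), 0, 0, np.float64(6.7)]
[93, np.float64(-32.8), np.float64(2.6), np.float64(9.1), 0, 0, np.float64(6.7)]
[93, np.float64(-32.3), np.float64(6.4), np.float64(9.1), 0, 0, np.float64(6.7)]
[93, np.float64(-31.3), np.float64(10.1), np.float64(9.1), 0, 0, np.float64(6.7)]
[93, np.float64(-29.9), np.float64(13.7), np.float64(9.1), 0, 0, np.float64(6.7)]
[93, np.float64(-28.1), np.float64(17.1), np.float64(9.1), 0, 0, np.float64(6.7)]
[93, np.float64(-26.0), np.float64(20.3), np.float64(9.1), 0, 0, np.float64(6.7)]
[93, np.float64(-23.4), np.float64(23.1), np.float64(9.1), 0, 0, np.float64(6.7)]
[93, np.float64(-20.6), np.float64(25.7), np.float64(9.1), 0, 0, np.float64(6.7)]
[93, np.float64(-17.4), np.float64(27.9), np.float64(9.1), 0, 0, np.float64(6.7)]
```

Call:
drive_tool(moves=[93,-31.7,-8.9,9,0,0,6.7,93,-32.5,-5,9,0,0,6.7,93,-33,-1.3,9,0,0,6.7,93,-33,2.6,9,0,0,6.7,93,-32.3,6.4,9,0,0,6.7,93,-31.3,10,9,0,0,6.7,93,-30,13.7,9,0,0,6.7,93,-28,17,9,0,0,6.7], grip_force=15)

```text
t: 0.9
tool_pos: [0.4518, 0.3741, 0.3319]
orientation: [-1.988, -2.433, 0.001]
force: [0.5, 0.6, -0.9]
opening: 0.0928
gripper_force: 0.0
```

Call:
drive_tool(moves=[93,-26,20.3,9,0,0,6.7,93,-23.4,23,9,0,0,6.7,93,-20.6,25.7,9,0,0,6.7,93,-17.4,28,9,0,0,6.7,93,0,0,0,0,0,0,93,0,0,0,0,0,0])

```text
t: 1.5
tool_pos: [0.5516, 0.2894, 0.2958]
orientation: [-2.492, -1.911, 0.003]
force: [0.1, 0.1, -0.4]
opening: 0.0928
gripper_force: 0.0
```

Run:
```python
from h import *
plan((.5514,.290,.217),-15,4,93)
import pickle
c=robot.read_camera("side");pickle.dump(c,open("side1.pkl","wb"))
im=c["color"][...,::-1].copy()
# cell top/bottom outline as estimated
a=np.radians(75);e=np.array([np.cos(a),np.sin(a)]);f=np.array([-e[1],e[0]])
for z,col in((0,(0,0,255)),(.056,(0,255,255))):
    P=[[*(np.array([.5514,.290])+.023*(i*e+j*f)),z] for i,j in((1,1),(1,-1),(-1,-1),(-1,1))]
    q=proj(c,P);print(q.round(1).tolist())
    big=None
s=6;x0,y0=250,110
b=cv2.resize(im[y0:y0+95,x0:x0+110],None,fx=s,fy=s,interpolation=cv2.INTER_CUBIC)
for z,col in((0,(0,0,255)),(.056,(0,255,255))):
    P=[[*(np.array([.5514,.290])+.023*(i*e+j*f)),z] for i,j in((1,1),(1,-1),(-1,-1),(-1,1))]
    q=((proj(c,P)-[x0,y0]+.5)*s).astype(int);cv2.polylines(b,[q],True,col,1)
cv2.imwrite("pics/side1.png",b)
```

```text
yaw -15.04 turn -0.04 tilt [-1.8e-03 -4.0e-04 -1.0e+00] p [0.5516 0.2894 0.2958] d [-0.0002  0.0006 -0.0788]
[93, np.float64(0.1), np.float64(-0.1), np.float64(19.7), 0, 0, np.float64(-0.0)]
[93, np.float64(0.1), np.float64(-0.1), np.float64(19.7), 0, 0, np.float64(-0.0)]
[93, np.float64(0.1), np.float64(-0.1), np.float64(19.7), 0, 0, np.float64(-0.0)]
[93, np.float64(0.1), np.float64(-0.1), np.float64(19.7), 0, 0, np.float64(-0.0)]
[[293.7, 160.8], [308.6, 161.0], [308.5, 170.4], [293.2, 170.2]]
[[293.4, 145.9], [308.8, 146.1], [308.7, 155.4], [292.8, 155.1]]
```

View pics/side1.png

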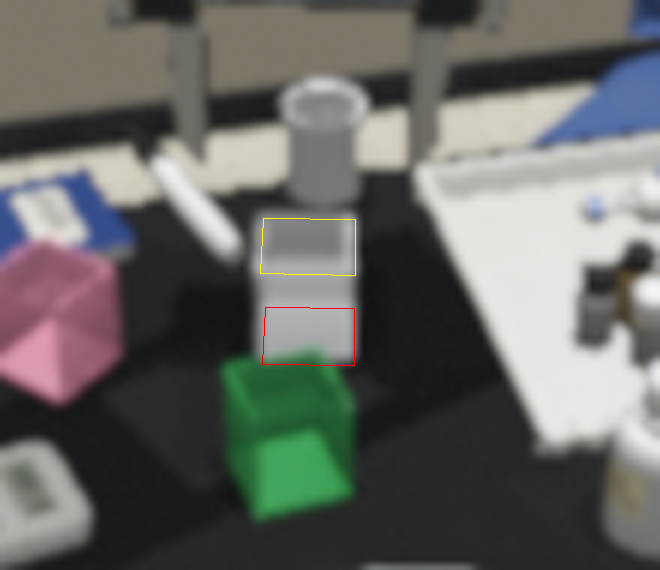

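The outlines projected at the estimated pose fall on the clear cell within about 1 px: rim at about (253–357, 213–275) and base edge at y≈365 in the crop. The open fingers straddle it. Now I'll descend and grip.

Call:
drive_tool(moves=[93,1.5,0,20,0,0,0,93,0,0,20,0,0,0,93,0,0,20,0,0,0,93,0,0,18.8,0,0,0,93,0,0,0,0,0,0,44,0,0,0,0,0,0,44,0,0,0,0,0,0,44,0,0,0,0,0,0], grip_force=12)

```text
t: 2.35
tool_pos: [0.5524, 0.292, 0.2197]
orientation: [2.492, 1.912, 0.004]
force: [-0.3, 0.1, 0.5]
opening: 0.0736
gripper_force: 0.0
```

Call:
drive_tool(moves=[44,0,0,0,0,0,0,44,0,0,0,0,0,0,44,0,0,0,0,0,0,44,0,0,0,0,0,0])

```text
t: 2.75
tool_pos: [0.5519, 0.2915, 0.2181]
orientation: [-2.493, -1.912, -0.0]
force: [-0.8, 0.7, 1.8]
opening: 0.0459
gripper_force: 12.0
```

Call:
drive_tool(moves=[44,0,0,20,0,0,0])

```text
t: 2.85
tool_pos: [0.5534, 0.2927, 0.2023]
orientation: [2.493, 1.912, 0.009]
force: [-4.8, 0.6, 17.1]
opening: 0.046
gripper_force: 12.0
```

I got the sign wrong: tool z points down, so that row pressed the fingers down the glass, at a mild 17 N. I'll open, come back up to grip height and regrip.

Call:
drive_tool(moves=[60,0,0,-5,0,0,0,60,0,0,0,0,0,0,60,0,0,0,0,0,0,60,0,0,0,0,0,0])

```text
t: 3.25
tool_pos: [0.5522, 0.2915, 0.2035]
orientation: [2.493, 1.912, 0.001]
force: [-0.3, 0.9, -0.1]
opening: 0.0596
gripper_force: 0.0
```

Run:
```python
from h import *
plan((.5514,.2915,.2181),-15,1,60)
c=robot.read_camera("side")
im=c["color"][...,::-1].copy();s=6
cv2.imwrite("pics/side2.png",cv2.resize(im[110:205,250:360],None,fx=s,fy=s,interpolation=cv2.INTER_CUBIC))
```

```text
yaw -15.03 turn -0.03 tilt [ 8.e-04  3.e-04 -1.e+00] p [0.5522 0.2915 0.2035] d [-0.0008  0.      0.0146]
[60, np.float64(-0.2), np.float64(-0.8), np.float64(-14.6), 0, 0, np.float64(-0.0)]
```

View pics/side2.png

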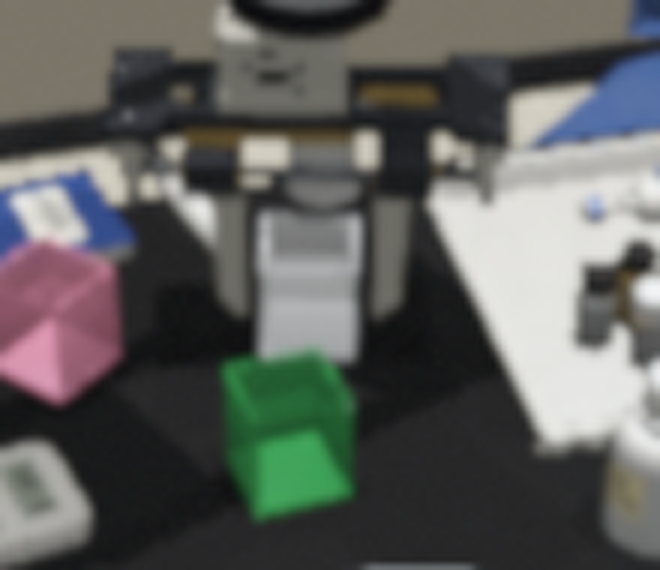

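The cell at about (255–360, 210–362) in the crop stands upright and unharmed between the open fingers. I'll raise 15 mm, regrip and lift.

Call:
drive_tool(moves=[60,0,0,-15,0,0,0,60,0,0,0,0,0,0,44,0,0,0,0,0,0,44,0,0,0,0,0,0,44,0,0,0,0,0,0,44,0,0,0,0,0,0])

```text
t: 3.9
tool_pos: [0.5518, 0.2915, 0.2178]
orientation: [-2.493, -1.912, 0.0]
force: [0.1, -0.7, 2.5]
opening: 0.0462
gripper_force: 12.0
```

Call:
drive_tool(moves=[44,0,0,0,0,0,0,44,0,0,-10,0,0,0,44,0,0,-20,0,0,0,44,0,0,-30,0,0,0,44,0,0,-30,0,0,0,44,0,0,0,0,0,0])

```text
t: 4.5
tool_pos: [0.5535, 0.2922, 0.3141]
orientation: [2.491, 1.911, 0.013]
force: [0.9, 0.2, -0.3]
opening: 0.0455
gripper_force: 12.0
```

```bash
python3 -c "
from h import *
plan((.5333,.0157,.300),-15,10,44)"
```

```text
yaw -15.03 turn -0.03 tilt [ 0.0081  0.0034 -1.    ] p [0.5535 0.2922 0.3141] d [-0.0202 -0.2765 -0.0141]
[44, np.float64(-27.2), np.float64(5.2), np.float64(1.4), 0, 0, np.float64(-0.0)]
[44, np.float64(-27.2), np.float64(5.2), np.float64(1.4), 0, 0, np.float64(-0.0)]
[44, np.float64(-27.2), np.float64(5.2), np.float64(1.4), 0, 0, np.float64(-0.0)]
[44, np.float64(-27.2), np.float64(5.2), np.float64(1.4), 0, 0, np.float64(-0.0)]
[44, np.float64(-27.2), np.float64(5.2), np.float64(1.4), 0, 0, np.float64(-0.0)]
[44, np.float64(-27.2), np.float64(5.2), np.float64(1.4), 0, 0, np.float64(-0.0)]
[44, np.float64(-27.2), np.float64(5.2), np.float64(1.4), 0, 0, np.float64(-0.0)]
[44, np.float64(-27.2), np.float64(5.2), np.float64(1.4), 0, 0, np.float64(-0.0)]
[44, np.float64(-27.2), np.float64(5.2), np.float64(1.4), 0, 0, np.float64(-0.0)]
[44, np.float64(-27.2), np.float64(5.2), np.float64(1.4), 0, 0, np.float64(-0.0)]
```

Call:
drive_tool(moves=[44,-20,4,1,0,0,0,44,-30,5.5,1,0,0,0,44,-35,6.5,1,0,0,0,44,-35,6.5,1,0,0,0,44,-35,6.5,1,0,0,0,44,-35,6.5,1,0,0,0,44,-32,6.5,1,0,0,0,44,-30,6,1,0,0,0])

```text
t: 5.3
tool_pos: [0.5323, 0.0342, 0.2993]
orientation: [-2.493, -1.911, 0.001]
force: [0.3, 0.2, -0.9]
opening: 0.0461
gripper_force: 12.0
```

Call:
drive_tool(moves=[44,-20,5,10,0,0,0,44,0,0,10,0,0,0,44,0,0,0,0,0,0,44,0,0,0,0,0,0,44,0,0,0,0,0,0])

```text
t: 5.8
tool_pos: [0.5327, 0.016, 0.2802]
orientation: [-2.492, -1.913, -0.001]
force: [-0.5, -0.3, -1.7]
opening: 0.046
gripper_force: 12.0
```

Run:
```python
from h import *
plan((.5333,.0157,.2318),-15,4,44)
s,p,R=pose()
c=robot.read_camera("side");im=c["color"][...,::-1].copy()
a=np.radians(75);e=np.array([np.cos(a),np.sin(a),0]);f=np.array([-e[1],e[0],0])
S=np.array([.533,.0147,0])
sc=6;x0,y0=275,170
b=cv2.resize(im[y0:y0+95,x0:x0+110],None,fx=sc,fy=sc,interpolation=cv2.INTER_CUBIC)
def rect(o,x1,x2,w,z,col):
    P=[o+x*e+y*f+[0,0,z] for x,y in((x1,w),(x1,-w),(x2,-w),(x2,w))]
    cv2.polylines(b,[((proj(c,P)-[x0,y0]+.5)*sc).astype(int)],True,col,1)
rect(S,-.16,.085,.037,.008,(0,0,255))
rect(S,-.03,.027,.02,.039,(0,255,0))
g=np.array([p[0],p[1],0])
rect(g,-.023,.023,.023,p[2]-.2178,(255,255,0))
cv2.imwrite("pics/side3.png",b)
```

```text
yaw -14.95 turn 0.05 tilt [ 3.e-04  2.e-04 -1.e+00] p [0.5327 0.016  0.2802] d [ 0.0006 -0.0003 -0.0484]
[44, np.float64(-0.0), np.float64(0.2), np.float64(12.1), 0, 0, np.float64(0.0)]
[44, np.float64(-0.0), np.float64(0.2), np.float64(12.1), 0, 0, np.float64(0.0)]
[44, np.float64(-0.0), np.float64(0.2), np.float64(12.1), 0, 0, np.float64(0.0)]
[44, np.float64(-0.0), np.float64(0.2), np.float64(12.1), 0, 0, np.float64(0.0)]
```

View pics/side3.png

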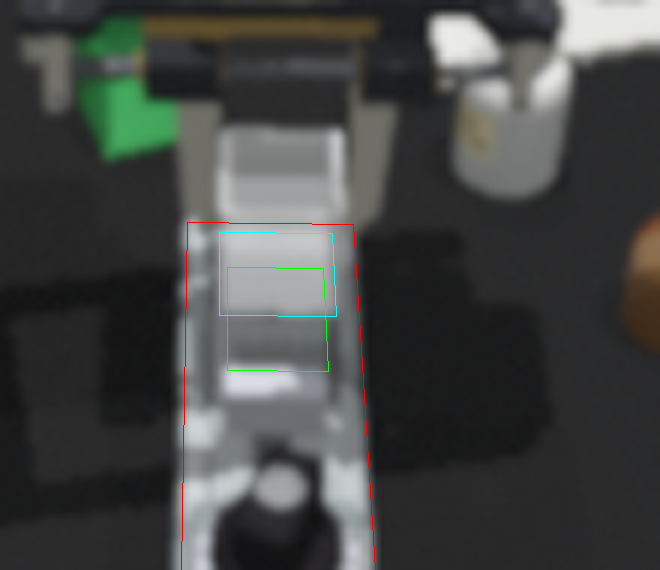

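The held cell (rim at 220–345 × 128–185 in the crop) hangs over the rail. The jaw's front edge at y≈368 fits a face near -29 mm, and the lateral fit is within about 1 mm. Lowering.

Call:
drive_tool(moves=[44,0,0,12,0,0,0,44,0,0,12,0,0,0,44,0,0,12,0,0,0,44,0,0,6,0,0,0,44,0,0,2,0,0,0,44,0,0,2,0,0,0,44,0,0,0,0,0,0,44,0,0,0,0,0,0])

```text
t: 6.65
tool_pos: [0.5328, 0.015, 0.2344]
orientation: [2.492, 1.912, 0.001]
force: [-0.4, -0.3, -0.9]
opening: 0.0462
gripper_force: 12.0
```

Call:
drive_tool(moves=[44,0,0,1.5,0,0,0,44,0,0,0.5,0,0,0,44,0,0,0.5,0,0,0,44,0,0,0,0,0,0])

```text
t: 7.05
tool_pos: [0.5327, 0.015, 0.2318]
orientation: [2.493, 1.912, 0.0]
force: [-1.8, 0.3, 3.1]
opening: 0.0459
gripper_force: 12.0
```

Contact comes at 3 N, at the predicted height. Releasing and retreating upward.

Call:
drive_tool(moves=[62,0,0,0,0,0,0,62,0,0,0,0,0,0,62,0,0,0,0,0,0,62,0,0,0,0,0,0,62,0,0,-10,0,0,0,62,0,0,-25,0,0,0,62,0,0,-40,0,0,0,62,0,0,-40,0,0,0])

```text
t: 7.85
tool_pos: [0.5321, 0.0151, 0.3479]
orientation: [-2.492, -1.911, 0.001]
force: [1.1, -0.3, 0.2]
opening: 0.0621
gripper_force: 0.0
```

Run:
```python
from h import *
import pickle
s,p,R=pose();print(p,s["q"].round(3))
out=[]
for n,(x0,y0,w,h,sc) in dict(top=(305,178,110,62,6),side=(285,190,80,100,6)).items():
    c=robot.read_camera(n);pickle.dump(c,open(n+"4.pkl","wb"));im=c["color"][...,::-1].copy()
    b=cv2.resize(im[y0:y0+h,x0:x0+w],None,fx=sc,fy=sc,interpolation=cv2.INTER_CUBIC)
    b=cv2.resize(b,None,fx=.55,fy=.55,interpolation=cv2.INTER_AREA) if n=="side" else b
    out.append(b)
W=max(b.shape[1] for b in out)
# side by side won't fit; use the initial top picture for the knob
a=pickle.load(open("top.pkl","rb"))["color"][...,::-1]
k=cv2.resize(a[195:232,375:412],(444,444),interpolation=cv2.INTER_CUBIC)
H=444;v=np.zeros((H,264+8,3),np.uint8);v[:330,:264]=out[1]
cv2.imwrite("pics/mix4.png",np.hstack([k,v]))
```

```text
[0.5321457  0.01507383 0.34788039] [-0.068 -0.018  1.747 -0.     1.414  0.194]
```

View pics/mix4.png

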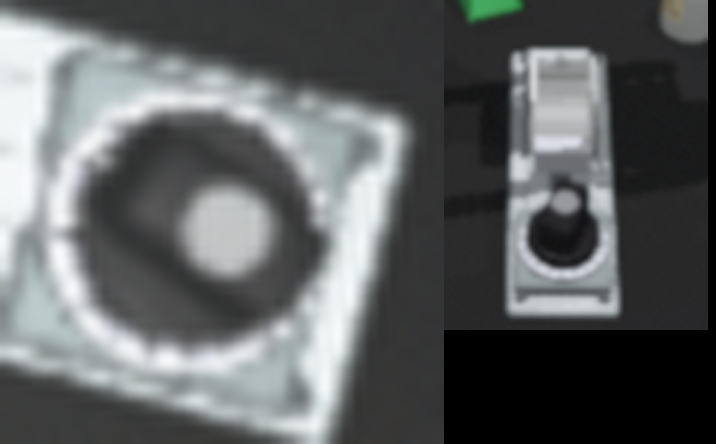

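The cell stands upright on the rail between jaw and stop (side view, about (560,110) in the mosaic). In the left part the knob's grip block runs down-right at about 34°, so the block axis is near 56° in world. I'll refine that from the depth of the block top.

Run:
```python
from h import *
import pickle
c=pickle.load(open("top.pkl","rb"));d=c["depth"]
v,u=np.mgrid[195:235,372:414];o,r=ray(c,np.c_[u.ravel(),v.ravel()]);P=o+r*d[v,u].reshape(-1,1)
T=P[(P[:,2]>.06)&(P[:,2]<.08)];print(len(T),T.mean(0),T[:,2].max())
r=cv2.minAreaRect((T[:,:2]*1000).astype(np.float32));print(r)
w,V=np.linalg.eigh(np.cov(T[:,:2].T));print(np.sqrt(12*w),np.degrees(np.arctan2(V[1,1],V[0,1])))
K=np.array([.5032,-.0964]);rr=np.hypot(*(P[:,:2]-K).T)
for a,b in((0,12),(14,18),(18,22),(22,25),(26,30)):
    q=P[(rr*1000>a)&(rr*1000<b),2]*1000;print(a,b,np.percentile(q,[10,30,50,70,90]).round(1))
g=cv2.cvtColor(c["color"],cv2.COLOR_RGB2GRAY)[195:232,375:412]
g=cv2.GaussianBlur(cv2.resize(g,None,fx=12,fy=12,interpolation=cv2.INTER_CUBIC),(0,0),6)
m=np.zeros_like(g);cv2.circle(m,(190,225),95,255,-1)
E=cv2.Canny(cv2.convertScaleAbs(g,alpha=2),8,20)&m
L=cv2.HoughLinesP(E,1,np.pi/180,30,minLineLength=50,maxLineGap=12)
print(None if L is None else [(l.ravel().tolist(),round(float(np.degrees(np.arctan2(l.ravel()[3]-l.ravel()[1],l.ravel()[2]-l.ravel()[0]))),1)) for l in L])
```

```text
183 [ 0.5025379  -0.09501152  0.06757423] 0.07253585375808191
((502.401123046875, -96.25656127929688), (44.042537689208984, 26.07583999633789), 55.16257095336914)
[0.02548855 0.04265641] 53.17219103719677
0 12 [66.4 67.6 68.5 69.5 71.1]
14 18 [39.2 53.1 65.9 67.5 69.1]
18 22 [38.2 39.7 43.1 65.6 68.4]
22 25 [37.8 38.9 40.1 41.3 61.5]
26 30 [25.3 26.6 27.6 28.7 30.5]
[([99, 233, 211, 314], 35.9), ([100, 236, 207, 316], 36.8), ([101, 229, 216, 316], 37.1), ([104, 238, 212, 316], 35.8), ([99, 226, 161, 273], 37.2), ([109, 236, 205, 309], 37.2), ([124, 202, 203, 271], 41.1), ([143, 257, 207, 307], 38.0), ([102, 232, 190, 303], 38.9)]
```

Block measured at 44.0 × 26.1 mm, matching the given size. Axis at about (0.503, -0.096), block angle about 54°, skirt top at about 40 mm. So I'll keep the tips at about 43 mm and use tool yaw -36°.

```bash
python3 -c "
from h import *
plan((.5028,-.0963,.300),-36,5,60)"
```

```text
yaw -15.02 turn 20.98 tilt [ 1.160e-02 -8.000e-04 -9.999e-01] p [0.5346 0.0149 0.3544] d [-0.0318 -0.1112 -0.0544]
[60, np.float64(-23.1), np.float64(-0.4), np.float64(10.9), 0, 0, np.float64(4.2)]
[60, np.float64(-23.1), np.float64(1.3), np.float64(10.9), 0, 0, np.float64(4.2)]
[60, np.float64(-22.9), np.float64(3.0), np.float64(10.9), 0, 0, np.float64(4.2)]
[60, np.float64(-22.7), np.float64(4.7), np.float64(10.9), 0, 0, np.float64(4.2)]
[60, np.float64(-22.3), np.float64(6.3), np.float64(10.9), 0, 0, np.float64(4.2)]
```

Call:
drive_tool(moves=[60,-23,0,8,0,0,4.2,60,-23,1,10,0,0,4.2,60,-23,3,10,0,0,4.2,60,-23,4.7,10,0,0,4.2,60,-22,6,10,0,0,4.2,60,0,0,0,0,0,0,60,0,0,0,0,0,0,60,0,0,0,0,0,0])

```text
t: 8.75
tool_pos: [0.501, -0.0954, 0.2991]
orientation: [2.798, 1.428, 0.001]
force: [-0.0, -0.2, 0.8]
opening: 0.06
gripper_force: 0.0
```

```bash
python3 -c "
from h import *
plan((.5028,-.0963,.229),-36,5,60);print(robot.read_state()['q'])"
```

```text
yaw -35.94 turn 0.06 tilt [ 1.e-03  1.e-04 -1.e+00] p [ 0.501  -0.0954  0.2991] d [ 0.0018 -0.0009 -0.0701]
[60, np.float64(0.1), np.float64(0.4), np.float64(14.0), 0, 0, np.float64(0.0)]
[60, np.float64(0.1), np.float64(0.4), np.float64(14.0), 0, 0, np.float64(0.0)]
[60, np.float64(0.1), np.float64(0.4), np.float64(14.0), 0, 0, np.float64(0.0)]
[60, np.float64(0.1), np.float64(0.4), np.float64(14.0), 0, 0, np.float64(0.0)]
[60, np.float64(0.1), np.float64(0.4), np.float64(14.0), 0, 0, np.float64(0.0)]
[-2.88880784e-01 -3.73740381e-02  1.85796295e+00  4.11102335e-04
  1.32011045e+00  3.38291889e-01]
```

Call:
drive_tool(moves=[60,0.3,2,18,0,0,0,60,0,0,18,0,0,0,60,0,0,16,0,0,0,60,0,0,12,0,0,0,60,0,0,6,0,0,0,60,0,0,0,0,0,0,60,0,0,0,0,0,0])

```text
t: 9.45
tool_pos: [0.5028, -0.0968, 0.2291]
orientation: [2.799, 1.426, 0.001]
force: [0.6, 1.0, 0.2]
opening: 0.0602
gripper_force: 0.0
```

Call:
drive_tool(moves=[20,0,0,0,0,0,0,20,0,0,0,0,0,0,20,0,0,0,0,0,0,20,0,0,0,0,0,0,20,0,0,0,0,0,0,20,0,0,0,0,0,0], grip_force=20)

```text
t: 10.05
tool_pos: [0.5019, -0.0965, 0.2285]
orientation: [-2.798, -1.425, 0.002]
force: [-6.4, 3.9, 7.3]
opening: 0.0259
gripper_force: 20.0
```

```bash
python3 -c "
from h import *
s,p,R=pose();print(p,s['force'],s['wrist_torque'],s['opening'],s['gripper_force'],R[:,1],s['q'][5])"
```

```text
[ 0.5018661  -0.09647956  0.22853652] [-6.41489284  3.93231879  7.34241716] [ 0.5729213   1.12776492 -0.04124574] 0.025931339962055662 20.00053882598877 [ 0.80873469 -0.58816894 -0.00234434] 0.33806381027720567
```

Gripped at 25.9 mm, square to the block. The side force of about 7.5 N along -y calls for a 1 mm shift, then I'll firm up the grip.

Call:
drive_tool(moves=[20,0,-1,-0.3,0,0,0,20,0,0,0,0,0,0,20,0,0,0,0,0,0,20,0,0,0,0,0,0], grip_force=45)

```text
t: 10.45
tool_pos: [0.5015, -0.0962, 0.2286]
orientation: [-2.799, -1.425, 0.0]
force: [-0.6, 0.6, -0.7]
opening: 0.0256
gripper_force: 45.0
```

```bash
cat > st.py <<'E'
from h import *
s,p,R=pose();print(s["t"],p.round(4),"F",s['force'].round(2),"M",s['wrist_torque'].round(3),s['opening'].round(4),"yaw",np.degrees(np.arctan2(R[1,1],R[0,1])).round(2),"q6",s['q'][5].round(3), "tilt",R[:2,2].round(4),"Fxy_tool",(R.T@s['force']).round(1))
E
python3 st.py
```

```text
Traceback (most recent call last):
  File "st.py", line 2, in <module>
    s,p,R=pose();print(s["t"],p.round(4),"F",s['force'].round(2),"M",s['wrist_torque'].round(3),s['opening'].round(4),"yaw",np.degrees(np.arctan2(R[1,1],R[0,1])).round(2),"q6",s['q'][5].round(3), "tilt",R[:2,2].round(4),"Fxy_tool",(R.T@s['force']).round(1))
                                                                                                ^^^^^^^^^^^^^^^^^^
AttributeError: 'float' object has no attribute 'round'
```

Call:
drive_tool(moves=[20,0,0,0,0,0,2,20,0,0,0,0,0,4,20,0,0,0,0,0,4,20,0,0,0,0,0,4,20,0,0,0,0,0,4,20,0,0,0,0,0,4])

```text
t: 11.05
tool_pos: [0.5013, -0.0961, 0.2286]
orientation: [-3.02, -0.861, 0.001]
force: [-2.2, 2.8, 2.1]
opening: 0.0256
gripper_force: 45.0
```

```bash
sed -i "s/s\['opening'\].round(4)/round(s['opening'],4)/" st.py; python3 st.py
```

```text
11.05 [ 0.5013 -0.0961  0.2286] F [-2.24  2.8   2.05] M [0.386 0.58  0.216] 0.0256 yaw -58.17 q6 0.725 tilt [-0.0009  0.0005] Fxy_tool [-0.4 -3.6 -2.1]
```

Call:
drive_tool(moves=[20,0,-0.3,0,0,0,4,20,0,0,0,0,0,4,20,0,0,0,0,0,4,20,0,0,0,0,0,4,20,0,0,0,0,0,4,20,0,0,0,0,0,4])

```text
t: 11.65
tool_pos: [0.5012, -0.0958, 0.2286]
orientation: [-3.134, -0.215, 0.001]
force: [-2.6, 3.5, 1.7]
opening: 0.0257
gripper_force: 45.0
```

```bash
python3 st.py
```

```text
11.65 [ 0.5012 -0.0958  0.2286] F [-2.62  3.55  1.68] M [0.452 0.572 0.24 ] 0.0257 yaw -82.17 q6 1.145 tilt [-0.0009  0.0006] Fxy_tool [-2.1 -3.9 -1.7]
```

Call:
drive_tool(moves=[20,0,0,0,0,0,2.5,20,0,0,0,0,0,2.5,20,0,0,0,0,0,2.5,20,0,0,0,0,0,2.5])

```text
t: 12.05
tool_pos: [0.5012, -0.0957, 0.2286]
orientation: [-3.14, 0.058, 0.002]
force: [-1.8, 2.6, 1.6]
opening: 0.0253
gripper_force: 45.0
```

```bash
python3 st.py
```

```text
12.05 [ 0.5012 -0.0957  0.2286] F [-1.83  2.61  1.57] M [0.58  0.554 0.249] 0.0253 yaw -92.11 q6 1.318 tilt [-0.0009  0.0009] Fxy_tool [-1.9 -2.5 -1.6]
```

Call:
drive_tool(moves=[20,0,0,0,0,0,2.5,20,0,0,0,0,0,2.5,20,0,0,0,0,0,2.5,20,0,0,0,0,0,2.5])

```text
t: 12.45
tool_pos: [0.5012, -0.0956, 0.2286]
orientation: [-3.123, 0.331, 0.002]
force: [-2.0, 4.4, 1.6]
opening: 0.0252
gripper_force: 45.0
```

```bash
python3 st.py
```

```text
12.45 [ 0.5012 -0.0956  0.2286] F [-2.05  4.42  1.62] M [0.74  0.584 0.209] 0.0252 yaw -102.1 q6 1.493 tilt [-0.0009  0.0011] Fxy_tool [-2.9 -3.9 -1.6]
```

Call:
drive_tool(moves=[20,0,0,0,0,0,2.5,20,0,0,0,0,0,2.5,20,0,0,0,0,0,2.5,20,0,0,0,0,0,2.5])

```text
t: 12.85
tool_pos: [0.5012, -0.0955, 0.2286]
orientation: [-3.082, 0.602, 0.002]
force: [-1.2, 4.3, 2.8]
opening: 0.0254
gripper_force: 45.0
```

```bash
python3 st.py
```

```text
12.85 [ 0.5012 -0.0955  0.2286] F [-1.21  4.29  2.83] M [0.886 0.494 0.237] 0.0254 yaw -112.1 q6 1.667 tilt [-0.0008  0.0013] Fxy_tool [-2.7 -3.5 -2.8]
```

Call:
drive_tool(moves=[20,0,0,0,0,0,2.5,20,0,0,0,0,0,2.5,20,0,0,0,0,0,2.5,20,0,0,0,0,0,2.5])

```text
t: 13.25
tool_pos: [0.5013, -0.0954, 0.2286]
orientation: [-3.018, 0.868, 0.002]
force: [-0.9, 5.1, 1.8]
opening: 0.0258
gripper_force: 45.0
```

```bash
python3 st.py
python3 - <<'E'
from h import *
o=[]
for n,(x0,y0,w,h) in dict(top=(310,180,110,60),side=(290,195,60,90)).items():
    c=robot.read_camera(n);im=c["color"][...,::-1]
    o.append(cv2.resize(im[y0:y0+h,x0:x0+w],None,fx=4.5,fy=4.5,interpolation=cv2.INTER_CUBIC))
H=max(b.shape[0] for b in o)
cv2.imwrite("pics/k5.png",np.hstack([cv2.copyMakeBorder(b,0,H-b.shape[0],0,6,0) for b in o]))
E
```

```text
13.25 [ 0.5013 -0.0954  0.2286] F [-0.91  5.1   1.83] M [0.941 0.439 0.203] 0.0258 yaw -122.1 q6 1.842 tilt [-0.0007  0.0015] Fxy_tool [-3.5 -3.8 -1.8]
```

View pics/k5.png

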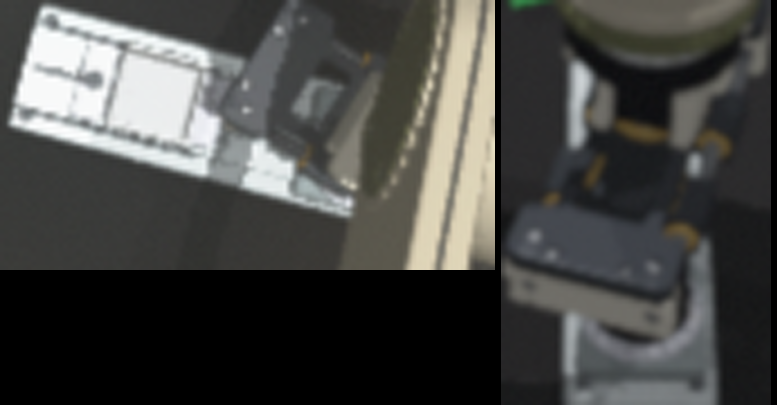

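The picture shows the cell (105–205, 55–145 in the left part) upright on the rail, near the stop, with the jaw hidden under the gripper. The torque still reads as running, so I'll continue.

Call:
drive_tool(moves=[20,0,0,0,0,0,2.5,20,0,0,0,0,0,2.5,20,0,0,0,0,0,2.5,20,0,0,0,0,0,2.5])

```text
t: 13.75
tool_pos: [0.5013, -0.0953, 0.2286]
orientation: [-2.931, 1.128, 0.002]
force: [-1.5, 5.2, 2.1]
opening: 0.0259
gripper_force: 45.0
```

```bash
python3 st.py
```

```text
13.75 [ 0.5013 -0.0953  0.2286] F [-1.54  5.21  2.12] M [1.096 0.416 0.196] 0.0259 yaw -132.1 q6 2.016 tilt [-0.0006  0.0016] Fxy_tool [-4.6 -2.8 -2.1]
```

Call:
drive_tool(moves=[20,0,0,0,0,0,2.5,20,0,0,0,0,0,2.5,20,0,0,0,0,0,2.5])

```text
t: 14.05
tool_pos: [0.5014, -0.0953, 0.2286]
orientation: [-2.851, 1.317, 0.002]
force: [-1.0, 6.1, 0.5]
opening: 0.0259
gripper_force: 45.0
```

```bash
python3 st.py
```

```text
14.05 [ 0.5014 -0.0953  0.2286] F [-1.02  6.06  0.47] M [1.139 0.301 0.278] 0.0259 yaw -139.6 q6 2.147 tilt [-0.0004  0.0017] Fxy_tool [-5.3 -3.2 -0.5]
```

Call:
drive_tool(moves=[20,0,0,0,0,0,1.5,20,0,0,0,0,0,1.5,20,0,0,0,0,0,1.5])

```text
t: 14.35
tool_pos: [0.5014, -0.0952, 0.2286]
orientation: [-2.797, 1.427, 0.002]
force: [-1.3, 6.4, 1.5]
opening: 0.0258
gripper_force: 45.0
```

```bash
python3 st.py
```

```text
14.35 [ 0.5014 -0.0952  0.2286] F [-1.31  6.35  1.53] M [1.191 0.264 0.289] 0.0258 yaw -144.05 q6 2.225 tilt [-0.0004  0.0019] Fxy_tool [-5.9 -2.7 -1.5]
```

Call:
drive_tool(moves=[20,0,0,0,0,0,1.5,20,0,0,0,0,0,1.5])

```text
t: 14.55
tool_pos: [0.5014, -0.0952, 0.2286]
orientation: [-2.759, 1.5, 0.002]
force: [0.6, 6.9, 1.2]
opening: 0.0256
gripper_force: 45.0
```

```bash
python3 st.py
```

```text
14.55 [ 0.5014 -0.0952  0.2286] F [0.61 6.91 1.16] M [1.408 0.061 0.178] 0.0256 yaw -147.06 q6 2.277 tilt [-0.0004  0.0018] Fxy_tool [-5.5 -4.3 -1.1]
```

Call:
drive_tool(moves=[20,0,0,0,0,0,1.5,20,0,0,0,0,0,1.5])

```text
t: 14.75
tool_pos: [0.5014, -0.0952, 0.2286]
orientation: [-2.718, 1.572, 0.002]
force: [-1.4, 7.1, 1.1]
opening: 0.0257
gripper_force: 45.0
```

```bash
python3 st.py
```

```text
14.75 [ 0.5014 -0.0952  0.2286] F [-1.45  7.05  1.08] M [ 1.252  0.3   -0.073] 0.0257 yaw -150.08 q6 2.33 tilt [-0.0004  0.002 ] Fxy_tool [-6.8 -2.3 -1.1]
```

The torque dropped from 0.29 to about 0, which is the first click. I'll go a little further in small steps so the slip is clearly past 0.2 rad and stop well short of a third click.

Call:
drive_tool(moves=[20,0,0,0,0,0,1.5,20,0,0,0,0,0,1.5])

```text
t: 14.95
tool_pos: [0.5014, -0.0952, 0.2286]
orientation: [-2.676, 1.642, 0.002]
force: [-0.1, 5.6, 1.2]
opening: 0.0256
gripper_force: 45.0
```

```bash
python3 st.py
```

```text
14.95 [ 0.5014 -0.0952  0.2286] F [-0.12  5.6   1.22] M [1.243 0.051 0.005] 0.0256 yaw -153.07 q6 2.382 tilt [-0.0002  0.0019] Fxy_tool [-5.  -2.4 -1.2]
```

Call:
drive_tool(moves=[20,0,0,0,0,0,1.5,20,0,0,0,0,0,1.5])

```text
t: 15.15
tool_pos: [0.5015, -0.0952, 0.2286]
orientation: [-2.632, 1.712, 0.002]
force: [0.3, 5.9, 1.2]
opening: 0.0257
gripper_force: 45.0
```

```bash
python3 st.py
```

```text
15.15 [ 0.5015 -0.0952  0.2286] F [0.27 5.94 1.17] M [1.239 0.089 0.194] 0.0257 yaw -156.07 q6 2.434 tilt [-0.0001  0.002 ] Fxy_tool [-5.3 -2.7 -1.2]
```

The torque is already climbing toward the second click, so I'll stop here, release, back off and check the white index lines.

Call:
drive_tool(moves=[60,0,0,0,0,0,0,60,0,0,0,0,0,0,60,0,0,0,0,0,0,60,0,0,0,0,0,0,60,0,0,-20,0,0,0,60,0,0,-40,0,0,0,60,0,0,-40,0,0,0])

```text
t: 15.85
tool_pos: [0.5008, -0.096, 0.329]
orientation: [2.634, -1.711, -0.004]
force: [1.2, -0.8, -0.7]
opening: 0.0596
gripper_force: 0.0
```

Call:
drive_tool(moves=[60,20,30,-20,0,0,-4,60,20,40,-10,0,0,-4,60,20,40,0,0,0,-4,60,20,40,0,0,0,-4,60,0,0,0,0,0,0])

```text
t: 16.35
tool_pos: [0.41, -0.2446, 0.3592]
orientation: [2.843, -1.331, 0.001]
force: [0.1, 0.0, -0.3]
opening: 0.0599
gripper_force: 0.0
```

```bash
python3 st.py
python3 - <<'E'
from h import *
import pickle
o=[]
for n,(x0,y0,w,h) in dict(top=(375,195,37,37),side=(302,240,37,37)).items():
    c=robot.read_camera(n);pickle.dump(c,open(n+"6.pkl","wb"));im=c["color"][...,::-1]
    if n=="top":
        d=c["depth"];v,u=np.mgrid[195:235,372:414];og,r=ray(c,np.c_[u.ravel(),v.ravel()]);P=og+r*d[v,u].reshape(-1,1)
        T=P[(P[:,2]>.06)&(P[:,2]<.08)];print(len(T),cv2.minAreaRect((T[:,:2]*1000).astype(np.float32)) if len(T) else 0)
    o.append(cv2.resize(im[y0:y0+h,x0:x0+w],(399,399),interpolation=cv2.INTER_CUBIC))
cv2.imwrite("pics/k6.png",np.hstack(o))
E
```

```text
16.35 [ 0.41   -0.2446  0.3592] F [ 0.08  0.02 -0.29] M [ 0.102  0.108 -0.043] 0.0599 yaw -140.16 q6 1.802 tilt [-0.0002 -0.0022] Fxy_tool [ 0.  -0.1  0.3]
182 ((502.5991516113281, -95.77517700195312), (26.062843322753906, 43.23398971557617), 24.225671768188477)
```

View pics/k6.png

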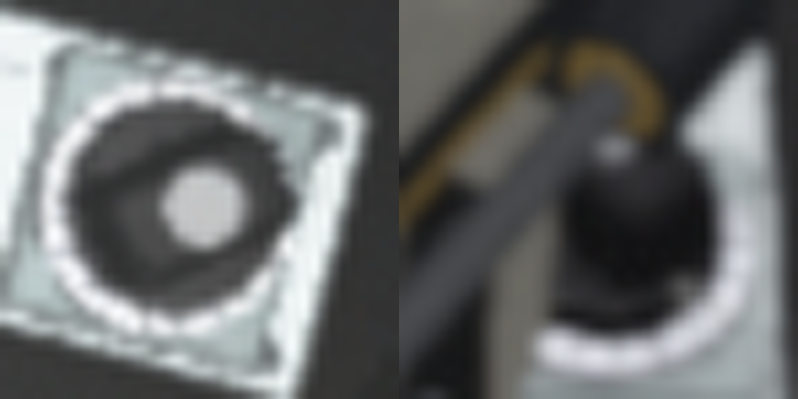

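The knob has stayed where it was left, with the block at 114°, matching the tool's yaw. The left part shows the knob with its ring, but the index lines are too fine to read. From the torque trace I estimate the slip at 0.15–0.25 rad, which is too marginal. I'll regrip with the half-turned wrist and turn about 10° more, giving about 0.35–0.45 rad, safely one or two clicks.

```bash
python3 -c "
from h import *
plan((.502,-.0957,.300),24.0,20,60)" | sed 's/np.float64(\([-0-9.]*\))/\1/g'
```

```text
yaw -140.24 turn -164.24 tilt [ 2.e-04  1.e-04 -1.e+00] p [ 0.4117 -0.2416  0.3588] d [ 0.0903  0.1459 -0.0588]
[60, -2.7, -8.1, 2.9, 0, 0, -8.2]
[60, -1.5, -8.4, 2.9, 0, 0, -8.2]
[60, -0.3, -8.6, 2.9, 0, 0, -8.2]
[60, 0.9, -8.5, 2.9, 0, 0, -8.2]
[60, 2.1, -8.3, 2.9, 0, 0, -8.2]
[60, 3.3, -7.9, 2.9, 0, 0, -8.2]
[60, 4.4, -7.4, 2.9, 0, 0, -8.2]
[60, 5.4, -6.7, 2.9, 0, 0, -8.2]
[60, 6.3, -5.8, 2.9, 0, 0, -8.2]
[60, 7.1, -4.9, 2.9, 0, 0, -8.2]
[60, 7.7, -3.8, 2.9, 0, 0, -8.2]
[60, 8.1, -2.7, 2.9, 0, 0, -8.2]
[60, 8.4, -1.5, 2.9, 0, 0, -8.2]
[60, 8.6, -0.3, 2.9, 0, 0, -8.2]
[60, 8.5, 0.9, 2.9, 0, 0, -8.2]
[60, 8.3, 2.1, 2.9, 0, 0, -8.2]
[60, 7.9, 3.3, 2.9, 0, 0, -8.2]
[60, 7.4, 4.4, 2.9, 0, 0, -8.2]
[60, 6.7, 5.4, 2.9, 0, 0, -8.2]
[60, 5.8, 6.3, 2.9, 0, 0, -8.2]
```

Call:
drive_tool(moves=[60,0,0,0,0,0,-8.2,60,0,0,0,0,0,-8.2,60,0,0,0,0,0,-8.2,60,0,0,0,0,0,-8.2,60,0,0,0,0,0,-8.2,60,0,0,0,0,0,-8.2,60,0,0,0,0,0,-8.2,60,0,0,0,0,0,-8.2])

```text
t: 17.25
tool_pos: [0.413, -0.2393, 0.3586]
orientation: [-3.111, -0.437, -0.0]
force: [-0.7, 0.1, 0.1]
opening: 0.0597
gripper_force: 0.0
```

Call:
drive_tool(moves=[60,0,0,0,0,0,-8.2,60,0,0,0,0,0,-8.2,60,0,0,0,0,0,-8.2,60,0,0,0,0,0,-8.2,60,0,0,0,0,0,-8.2,60,0,0,0,0,0,-8.2,60,0,0,0,0,0,-8.2,60,0,0,0,0,0,-8.2])

```text
t: 18.05
tool_pos: [0.413, -0.2393, 0.3586]
orientation: [-2.378, -2.052, -0.0]
force: [-0.5, 0.7, -0.3]
opening: 0.06
gripper_force: 0.0
```

Call:
drive_tool(moves=[60,0,0,0,0,0,-8.2,60,0,0,0,0,0,-8.2,60,0,0,0,0,0,-8.2,60,0,0,0,0,0,-8.2,60,0,0,0,0,0,0,60,0,0,0,0,0,0])

```text
t: 18.65
tool_pos: [0.4127, -0.2399, 0.3586]
orientation: [-1.716, -2.631, -0.0]
force: [-0.6, -0.0, -0.5]
opening: 0.0602
gripper_force: 0.0
```

```bash
python3 -c "
from h import *
plan((.502,-.0957,.300),24.0,5,60)" | sed 's/np.float64(\([-0-9.]*\))/\1/g'
```

```text
yaw 23.79 turn -0.21 tilt [-1.e-04  3.e-04 -1.e+00] p [ 0.4127 -0.2399  0.3586] d [ 0.0893  0.1442 -0.0586]
[60, 19.2, 28.0, 11.7, 0, 0, -0.0]
[60, 19.2, 28.0, 11.7, 0, 0, -0.0]
[60, 19.2, 28.0, 11.7, 0, 0, -0.0]
[60, 19.2, 28.0, 11.7, 0, 0, -0.0]
[60, 19.2, 28.0, 11.7, 0, 0, -0.0]
```

Call:
drive_tool(moves=[60,19,28,11,0,0,0,60,19,28,12,0,0,0,60,19,28,12,0,0,0,60,19,28,12,0,0,0,60,20,28,11,0,0,0,60,0,0,0,0,0,0,60,0,0,0,0,0,0,60,0,0,0,0,0,0])

```text
t: 19.45
tool_pos: [0.5011, -0.0964, 0.301]
orientation: [1.714, 2.633, -0.0]
force: [0.0, -0.3, 0.2]
opening: 0.0599
gripper_force: 0.0
```

```bash
python3 -c "
from h import *
plan((.502,-.0957,.229),24.0,1,60)" | sed 's/np.float64(\([-0-9.]*\))/\1/g'
```

```text
yaw 23.88 turn -0.12 tilt [ 2.e-04 -4.e-04 -1.e+00] p [ 0.5011 -0.0964  0.301 ] d [ 0.0009  0.0007 -0.072 ]
[60, 0.3, 1.1, 72.0, 0, 0, -0.1]
```

Call:
drive_tool(moves=[60,0.3,1,20,0,0,0,60,0,0,20,0,0,0,60,0,0,16,0,0,0,60,0,0,10,0,0,0,60,0,0,6,0,0,0,60,0,0,0,0,0,0,60,0,0,0,0,0,0])

```text
t: 20.15
tool_pos: [0.5022, -0.0958, 0.2295]
orientation: [1.712, 2.633, 0.0]
force: [-0.3, 0.3, -0.2]
opening: 0.0599
gripper_force: 0.0
```

Call:
drive_tool(moves=[20,0,0,0,0,0,0,20,0,0,0,0,0,0,20,0,0,0,0,0,0,20,0,0,0,0,0,0,20,0,0,0,0,0,0,20,0,0,0,0,0,0], grip_force=45)

```text
t: 20.75
tool_pos: [0.5019, -0.0955, 0.2289]
orientation: [1.712, 2.634, -0.0]
force: [-0.5, -0.3, 1.9]
opening: 0.0255
gripper_force: 45.0
```

```bash
python3 st.py
```

```text
20.75 [ 0.5019 -0.0955  0.2289] F [-0.51 -0.25  1.92] M [-0.055  0.159  0.015] 0.0255 yaw 23.98 q6 -0.707 tilt [ 0. -0.] Fxy_tool [-0.  -0.6 -1.9]
```

Clean regrip. I'll turn in small steps, watching the torque.

Call:
drive_tool(moves=[20,0,0,0,0,0,1.5,20,0,0,0,0,0,1.5])

```text
t: 20.95
tool_pos: [0.5019, -0.0954, 0.2288]
orientation: [-1.783, -2.587, 0.0]
force: [-0.6, -0.0, 2.6]
opening: 0.0253
gripper_force: 45.0
```

```bash
python3 st.py
```

```text
20.95 [ 0.5019 -0.0954  0.2288] F [-0.59 -0.02  2.57] M [-0.021  0.176  0.126] 0.0253 yaw 20.85 q6 -0.652 tilt [-0. -0.] Fxy_tool [ 0.2 -0.6 -2.6]
```

Call:
drive_tool(moves=[20,0,0,0,0,0,1.5,20,0,0,0,0,0,1.5])

```text
t: 21.15
tool_pos: [0.5019, -0.0954, 0.2288]
orientation: [-1.85, -2.539, -0.0]
force: [-2.0, 0.7, 1.7]
opening: 0.0256
gripper_force: 45.0
```

```bash
python3 st.py
```

```text
21.15 [ 0.5019 -0.0954  0.2288] F [-2.02  0.73  1.71] M [0.064 0.221 0.297] 0.0256 yaw 17.85 q6 -0.6 tilt [0. 0.] Fxy_tool [ 1.3 -1.7 -1.7]
```

Call:
drive_tool(moves=[20,0,0,0,0,0,1.5,20,0,0,0,0,0,1.5])

```text
t: 21.35
tool_pos: [0.5019, -0.0955, 0.2288]
orientation: [1.916, 2.49, -0.0]
force: [-1.0, 1.3, 3.1]
opening: 0.0256
gripper_force: 45.0
```

```bash
python3 st.py
```

```text
21.35 [ 0.5019 -0.0955  0.2288] F [-0.96  1.35  3.11] M [0.161 0.196 0.143] 0.0256 yaw 14.85 q6 -0.547 tilt [-0. -0.] Fxy_tool [ 1.5 -0.6 -3.1]
```

The second click falls exactly 18.1° (0.316 rad) after the first, so the clutch is confirmed. I'll turn 2° more into the slack, then release and retreat.

Call:
drive_tool(moves=[20,0,0,0,0,0,2,20,0,0,0,0,0,0,60,0,0,0,0,0,0,60,0,0,0,0,0,0,60,0,0,0,0,0,0,60,0,0,0,0,0,0,60,0,0,-20,0,0,0,60,0,0,-40,0,0,0])

```text
t: 22.15
tool_pos: [0.5002, -0.095, 0.2857]
orientation: [-1.952, -2.453, 0.004]
force: [-0.1, 1.0, 1.1]
opening: 0.0598
gripper_force: 0.0
```

Call:
drive_tool(moves=[60,0,0,-40,0,0,0,60,-30,-40,-10,0,0,0,60,-30,-40,0,0,0,0,60,-20,-30,0,0,0,0,60,0,0,0,0,0,0,60,0,0,0,0,0,0,60,0,0,0,0,0,0])

```text
t: 22.85
tool_pos: [0.4137, -0.197, 0.3385]
orientation: [1.956, 2.458, 0.001]
force: [0.6, -0.5, 0.0]
opening: 0.0598
gripper_force: 0.0
```

```bash
python3 st.py
python3 - <<'E'
from h import *
o=[]
c=robot.read_camera("top");d=c["depth"];v,u=np.mgrid[195:235,372:414];og,r=ray(c,np.c_[u.ravel(),v.ravel()]);P=og+r*d[v,u].reshape(-1,1)
T=P[(P[:,2]>.06)&(P[:,2]<.08)];print(len(T),cv2.minAreaRect((T[:,:2]*1000).astype(np.float32)) if len(T) else 0)
o.append(cv2.resize(c["color"][180:240,308:413,::-1],None,fx=5,fy=5,interpolation=cv2.INTER_CUBIC))
c=robot.read_camera("side");o.append(cv2.resize(c["color"][195:295,295:345,::-1],None,fx=5,fy=5,interpolation=cv2.INTER_CUBIC))
H=500
cv2.imwrite("pics/f.png",np.hstack([cv2.copyMakeBorder(b,0,H-b.shape[0],0,4,0) for b in o]))
E
```

```text
22.85 [ 0.4137 -0.197   0.3385] F [ 0.62 -0.53  0.03] M [-0.067 -0.014 -0.001] 0.0598 yaw 12.99 q6 -0.783 tilt [0.0003 0.0003] Fxy_tool [-0.7  0.5 -0. ]
182 ((502.5395812988281, -95.61092376708984), (25.74567413330078, 44.342918395996094), 12.323820114135742)
```

View pics/f.png

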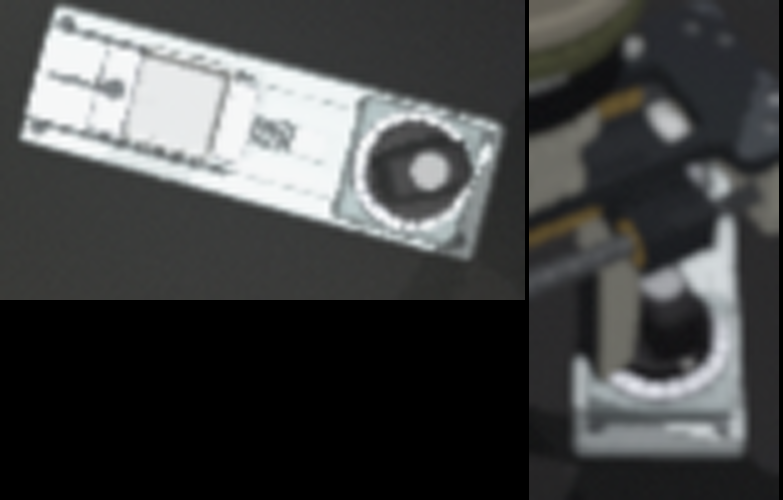

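The cell (130–225 × 55–150 in the left part) is clamped between jaw and stop, square and centred. The knob is free, with its block at 102°, matching the tool's last yaw. Handing in.

```bash
python3 -c "
from plant import robot
print(robot.close_job())"
```

```text
the job is handed in; nothing more can be done
None
```

The job is handed in: the cell stands clamped between jaw and stop, and the knob was stopped after two clicks (judged from the torque; the white lines were too fine to read) and released; early on I pressed the fingers down on the cell by mistake (17 N), with no visible harm.

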